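# Index the dish carriage one hole nearer the beaker

### The job

Shift the petri dish's sliding carriage along its rail to the next index hole towards the glass beaker: first turn the carriage's wing-shaped clamp knob clockwise until it clicks past its detent, then pull up the round plunger knob, slide the carriage one hole pitch (30 mm) and bring the pin down fully home in that hole. Finish while still holding the plunger knob in the gripper with the pin fully engaged: do not let go at the end. Do not disturb the beaker, jar, bottle or timer standing around it.

Things in the scene. Friction and masses are not known exactly. Their poses are not given: they have to be found in the camera images.
- rail: Aluminium index rail screwed to the worktop (fixed): foot plate 84 x 320 x 8 mm, rail 44 mm wide and 300 mm long whose top is 30 mm above the worktop, a dark steel end block 42 mm high at each end. Origin at the centre of the underside, on the worktop; its z is up, its y runs along the rail (to the robot's left, more or less), its x across it, away from the robot. One row of 11 mm holes, 30 mm apart, runs along the middle of its top; the ones under the carriage are hidden.
- carriage (a joint): Slide of the grey carriage along the rail's y axis, in m, from -0.066 to 0.066; 0 at the start, where the pin sits in a hole. The neighbouring holes are at +0.030 (towards rail +y) and -0.030; the ones after them at +-0.060. Light friction, about 2 N. It cannot move while the clamp is closed or the pin is in a hole.
- carriage_mid (a point): Middle of the carriage's top face, 49 mm above the worktop. Carriage 62 mm across the rail, 150 mm along it, with a petri dish (57 mm wide, fixed in place) on a low tray on the side away from the robot. Axes as the rail's. The plunger axis is 45 mm from here towards rail +y, the clamp axis 45 mm towards rail -y.
- clamp (a joint): Turn of the clamp knob in rad, positive clockwise seen from above, 0 to 1.4; starts between 0 and 0.2. A spring-ball detent resists from about 0.45 on (some 0.15 N m) with its crest near 0.75, then snaps it forward; past about 1.1 the click is behind it and it stays open, with nothing but light friction up to the hard stop at 1.4. It lifts a tongue out of the rail: the carriage is free after the click.
- clamp_grip (a point): On the clamp knob's axis, at the height to grip, 87 mm above the worktop. The knob is an upright black wing (bar) 12 mm thick, 44 mm long and 32 mm high (63 to 95 mm above the worktop) on a disc 40 mm wide whose top is 61 mm above the worktop. Axes turn with the knob: y lies along the wing's length, x across its thickness, z up. At joint value 0 the wing lies along the rail.
- plunger (a joint): Lift of the spring plunger in m, 0 to 0.016: 0 = pin fully home in a hole (8 mm deep in the rail), 0.008 = round pin tip (8 mm pin) on the rail's top between holes, above 0.009 = pin clear. A spring drives it down with 5 N at 0 and 8 N at the top.
- plunger_knob: Round upright black knurled plunger knob, 28 mm wide and 27 mm high; origin at the centre of its underside, 64 mm above the worktop while the pin is home, z up. The barrel under it is 18 mm wide. It goes up and down with the pin and along the rail with the carriage; it can be gripped round its side.
- plunger_grip (a point): On the plunger knob's axis, 14 mm above its underside: the height to grip (78 mm above the worktop while the pin is home, 29 mm above the carriage's top).
- beaker: Small open glass beaker, 58 mm wide, 72 mm high, standing loose on the worktop beyond one end of the rail (either end); origin at the centre of its underside. It shows which way to slide; not to be disturbed.
- jar: Squat jar with a screw lid, 62 mm wide, 72 mm high, standing loose beyond the other end of the rail; origin at the centre of its underside. Not to be disturbed.
- bottle: Small white screw-cap bottle, 41 mm wide, 74 mm high, loose on the worktop behind the rail; origin at the centre of its underside. Not to be disturbed.
- timer: Bench timer, 58 x 62 x 20 mm, loose on the worktop in front of the rail, on the robot's side; origin at the centre of its underside. Not to be disturbed.

How it is judged:
On the way, in this order (a step that is already met when the one before it is completed fails the run):
1. the clamp knob has been turned clockwise past its click (beyond 1.1 rad), the pin still home (value of joint clamp above 1.1 rad and value of joint plunger below 0.003 m), for 0.2 s.
2. the plunger is pulled up by the fingers until its pin is clear of the rail (value of joint plunger above 0.009 m and contact force between the fingers and plunger_knob above 1 N), for 0.1 s.
At the end, for the whole second after the job is handed in: The carriage stands still at the next hole towards the beaker (within 3 mm of 30 mm from its start), the pin is fully home (plunger within 2 mm of 0), the clamp knob is still past its click (beyond 1.0 rad), and the gripper's fingers still hold the plunger knob (contact force over 3 N) (((y of beaker in the frame of rail above 0 m and value of joint carriage between 0.027 and 0.033 m) or (y of beaker in the frame of rail below 0 m and value of joint carriage between -0.033 and -0.027 m)) and value of joint plunger below 0.002 m and value of joint clamp above 1 rad and contact force between the fingers and plunger_knob above 3 N and velocity of joint carriage between -0.01 and 0.01 m/s); the arm keeps its last pose, push and grip.
It fails at once if the beaker is disturbed (moved more than 20 mm) (distance of beaker from where it was at the start of the episode above 0.02 m).
It fails at once if the jar is disturbed (moved more than 20 mm) (distance of jar from where it was at the start of the episode above 0.02 m).
It fails at once if the bottle is disturbed (moved more than 20 mm) (distance of bottle from where it was at the start of the episode above 0.02 m).
It fails at once if the timer is disturbed (moved more than 20 mm) (distance of timer from where it was at the start of the episode above 0.02 m).
It also fails if it takes over 40 s, if anything falls off the work surface, if the arm or the gripper's body presses on something with over 40 N, if the wrist force passes 120 N, or if a joint passes its speed limit or range.

### The arm

A 7-joint arm with a two-finger parallel gripper is mounted at the origin on a cart in front of the work surface, level with it; the furniture and walls round the work are solid. World frame = base frame: x ahead of the robot, y to its left, z up, the work surface at z = 0. Lengths are in m, angles in rad, forces in N, time in s.
With the tool pointing down it reaches from about 0.425 to 0.925 m from the base axis. Payload 6.8 kg.
Tool frame: the origin (TCP) lies on the centre line of the jaws, within the pads' length; the fingertips stand 19 mm ahead of it and the grasp point (between the pads) is the TCP; z points along the fingers, y is the line along which they close (so a half turn about z gives the same grasp; the last joint's range is limited). The gripper opens to 85 mm and grips with 20 to 120 N. Pads are 22 mm wide; open, the fingers measure 114 mm over their backs; the gripper's body (76 mm by 85 mm) begins 54 mm behind the grasp point. The pads swing forward as they close: fully open they stand 13 mm farther back than shut.
Start: joints at [-1.348, 0.477, 0.022, 1.555, -0.011, 1.109, -0.083], TCP at [0.219, 0.638, 0.25] pointing down, gripper open.
Joint ranges: [-2.96, 2.96], [-0.34, 2.1], [-1.41, 1.46], [0.24, 2.44], [-1.37, 4.51], [0.17, 1.92], [-2.96, 2.96]. Speed limits (rad/s): [2.39, 2.39, 3.14, 3.14, 3.14, 3.14, 3.14].

### API

Orientations are given as a rotation vector (axis times angle).
In Python, from bench import r gives the robot as it stands. The module is installed in compiled form; this text tells all that it offers.
- The arm moves only by the tool arm_command, never from a script. Its argument "rows" is a list of rows, each an object of numbers: "fingers": the opening, from -1 (shut) to 1 (fully open); "x", "y", "z": the shift along the tool's x, y, z in m; "ax", "ay", "az": the turn, a rotation vector about the tool's x, y, z in degrees. In form: [{"fingers": .., "x": .., "y": .., "z": .., "ax": .., "ay": .., "az": ..}, ...]. A call has 1 to 10 rows; each row shifts and turns the commanded pose from where the row before left it, along the tool's axes as they then stand; what a row does not reach is not made up. A row lasts 1/12 s, in which the tool goes at most 41.7 mm and 7.16 degrees, less where a joint would pass 70% of its speed; a pose out of reach is approached as far as the arm can. A call is refused whole if a number of a shift passes 0.0417 or a number of a turn 7.16, either way. A call with a gripper value outside its range is refused whole. The fingers move at their own pace and stop on an object; "grip_force" is the grip in N (left out, the last holds). Time passes only in rows, so rows that do not move let the fingers close. It gives the time, the measured TCP pose, the force, the opening and the grip force at its end, in the units of the state.
- r.get_obs(): the state, without advancing time (a new reading comes with each control period).
- r.grab_frame(name): name is "scene" or "top" or "wrist"; returns a dict with "frame" (400x640x3 uint8, red, green, blue), "depth" (400x640 float32, m along the optical axis (not along the pixel's ray), 0 where there is no reading), "K" (3x3 intrinsics, pixels), "world_from_camera" (4x4, takes a point from camera to world coordinates). Camera axes: x right, y down, z forward; pixel columns grow to the right and rows downward; lengths in m; the calibration is good to about 2 mm. A picture is of the moment at which its call begins.
- r.hand_in(): hands the job in; it is judged then, once.
The state is a dict: "clock": time; "joints": joint angles; "qvel": joint speeds; "tau": joint torques, N m; "tcp_pos": TCP position; "orientation": TCP orientation; "contact_force": force on the tool from outside, world axes, zero at the start; "moment": the same for the moment, N m; "grip_width": finger opening in m; "gripper_force": force on a finger pad.
Only numpy, scipy, OpenCV 4.12 (cv2) and the standard library are available. Lean on these libraries where they do the work, as an engineer would, in place of code of your own. Each camera call takes 0.05 s, during which the arm holds its last target. There are 200 camera calls.

## Working session

There is one attempt and no reset: what is moved stays moved. The work goes in short steps, Python scripts to look and compute and a tool call to move; the robot and the scene stay as the last step left them, time stands still between calls to the robot, and variables do not carry over. Pictures are saved under pics/ and viewed, at most 10 in all, crops included, and the job is handed in when it is done.

Besides the shell and the picture viewer there is one more tool, called after "Call:" in YAML: its name, and indented under it one key for each argument. arm_command: Moves the arm, as the interface text tells. Its arguments: {"type":"object","properties":{"rows":{"type":"array"},"grip_force":{"type":"number"}},"required":["rows"]}

```bash
mkdir -p pics
cat > h.py <<'E'
import numpy as np,cv2
from bench import r
def pts(f):
    d=f["depth"];K=f["K"];T=f["world_from_camera"]
    v,u=np.mgrid[:d.shape[0],:d.shape[1]]
    p=np.stack([(u-K[0,2])/K[0,0]*d,(v-K[1,2])/K[1,1]*d,d],-1)
    w=p@T[:3,:3].T+T[:3,3]; w[d==0]=np.nan
    return w
def ray(f,u,v,z):
    K=f["K"];T=f["world_from_camera"]
    d=T[:3,:3]@np.array([(u-K[0,2])/K[0,0],(v-K[1,2])/K[1,1],1]);o=T[:3,3]
    return o+d*(z-o[2])/d[2]
E
python3 - <<'E'
from h import *
o=r.get_obs();print({k:np.round(v,3) for k,v in o.items()})
for n in("top","scene"):
    f=r.grab_frame(n);np.savez(n,**f);cv2.imwrite(f"pics/{n}.png",f["frame"][...,::-1]);print(n,np.round(f["world_from_camera"],3),f["K"][0,0])
E
```

```text
{'clock': np.float64(0.0), 'joints': array([-1.348,  0.478,  0.022,  1.556, -0.011,  1.109, -0.083]), 'qvel': array([ 0.002, -0.001,  0.001, -0.001, -0.001, -0.001,  0.   ]), 'tau': array([-1.0000e-03, -5.9647e+01,  1.6070e+00, -2.8121e+01,  1.2000e-02,
        9.0000e-03,  0.0000e+00]), 'tcp_pos': array([0.219, 0.638, 0.249]), 'orientation': array([-5.170e-01, -3.099e+00,  3.000e-03]), 'contact_force': array([0.116, 0.654, 0.209]), 'moment': array([ 0.03 ,  0.035, -0.031]), 'gripper_force': np.float64(0.0), 'grip_width': np.float64(0.086)}
top [[ 0.015 -0.997  0.074  0.488]
 [-1.    -0.015 -0.002  0.287]
 [ 0.003 -0.074 -0.997  1.153]
 [ 0.     0.     0.     1.   ]] 495.51707066624755
scene [[-0.641 -0.34   0.688 -0.267]
 [-0.767  0.313 -0.56   0.943]
 [-0.025 -0.887 -0.462  0.635]
 [ 0.     0.     0.     1.   ]] 516.7144048931427
```

View pics/top.png

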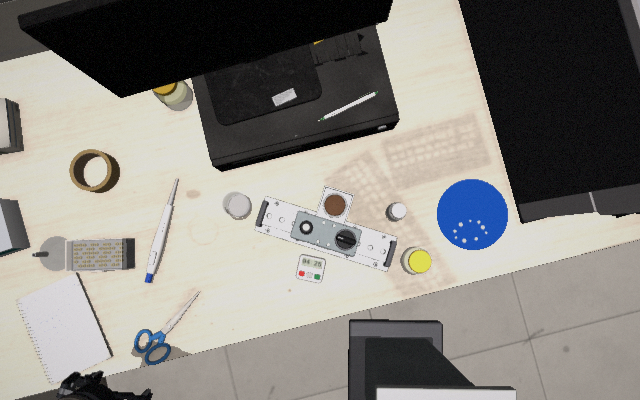

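View pics/scene.png

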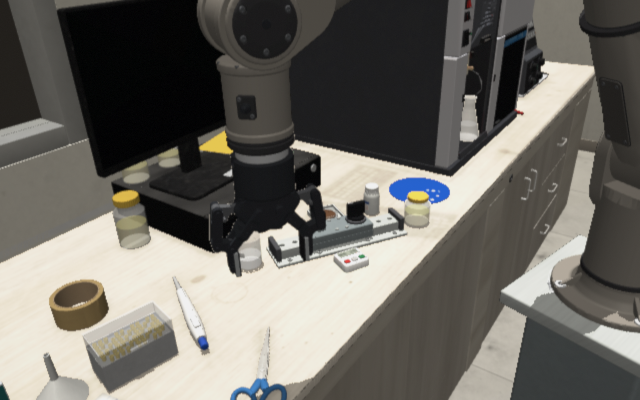

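The top view shows the rail from (262,213) to (390,255). The plunger is at (307,227), the clamp wing at (347,240), and the glass beaker at (237,205), which is the rail +y end. The yellow-lidded jar is at (418,262), the bottle at (397,211) and the timer at (310,268).

Run:
```python
from h import *
f=dict(np.load("top.npz"));w=pts(f);im=f["frame"]
c=im[180:290,220:440];cv2.imwrite("pics/crop.png",cv2.resize(c,None,fx=3.6,fy=3.6,interpolation=cv2.INTER_CUBIC)[...,::-1])
g=im.max(-1)
R=np.zeros(g.shape,bool);R[190:285,250:400]=1
# dark blobs
m=((g<60)&R).astype(np.uint8)
n,l,s,ce=cv2.connectedComponentsWithStats(m)
for i in range(1,n):
    if s[i,4]>15:
        z=np.nanmedian(w[l==i],0);print(s[i],ce[i].round(1),z.round(4),np.nanmax(w[l==i][:,2]).round(3))
# carriage top: z ~49mm ; rail top z~30
for lo,hi in((.044,.054),(.025,.035)):
    q=R&(w[...,2]>lo)&(w[...,2]<hi);P=w[q][:,:2].astype(np.float32)
    print(lo,q.sum(),cv2.minAreaRect(P))
```

```text
[300 221  13  13  71] [305.9 227. ] [0.5093 0.3216 0.0911] 0.096
[336 231  20  17 197] [345.9 238.9] [0.4846 0.2341 0.0894] 0.099
0.044 1655 ((0.5348823070526123, 0.26968860626220703), (0.31397804617881775, 0.14298398792743683), 75.09667205810547)
0.025 1147 ((0.5334041118621826, 0.26943260431289673), (0.2948303818702698, 0.1329270899295807), 73.46776580810547)
```

View pics/crop.png

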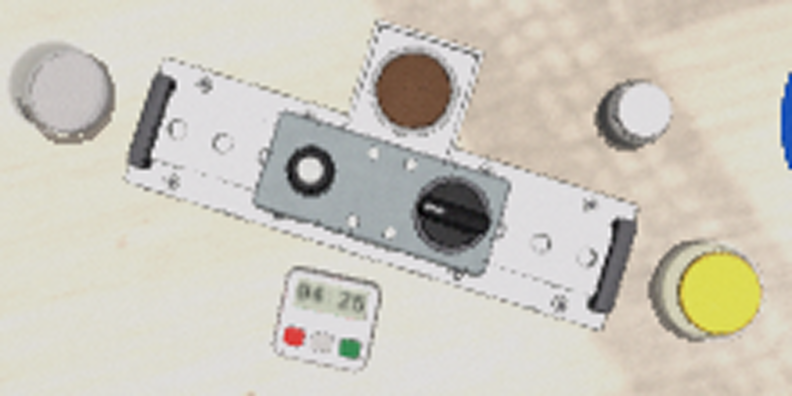

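Plunger to clamp measures 90.8 mm against 90 expected, and the heights agree too. The wing lies along the rail, so I'm moving over the clamp.

Call:
arm_command:
  rows:
    - {"fingers":0.2,"x":-0.02,"y":-0.0154}
    - {"x":-0.03,"y":-0.023}
    - {"x":-0.03,"y":-0.023}
    - {"x":-0.03,"y":-0.023}
    - {"x":-0.03,"y":-0.023}
    - {"x":-0.03,"y":-0.023}
    - {"x":-0.03,"y":-0.023}
    - {"x":-0.03,"y":-0.023}
    - {"x":-0.03,"y":-0.023}
    - {"x":-0.03,"y":-0.023}

```text
validation failed for argument at $.ro...
```

Call:
arm_command:
  rows:
    - {"x":-0.03,"y":-0.023}
    - {"x":-0.02,"y":-0.018}
    - {"az":-7,"fingers":0.2}
    - {"az":-7}
    - {"az":-7}
    - {"az":-7}
    - {"az":-7}
    - {"az":-7}
    - {"az":-7}
    - {"az":-7}

```text
validation failed for argument at $.ro...
```

Call:
arm_command:
  rows:
    - {"az":-7}
    - {"az":-7}
    - {"az":-7}
    - {"az":-7}
    - {"az":-6}
    - {"az":0}
    - {"az":0}

```text
validation failed for argument at $.ro...
```

Run:
```python
from h import *
from scipy.spatial.transform import Rotation as Ro
o=r.get_obs();print({k:np.round(o[k],4) for k in("clock","joints","tcp_pos","grip_width")});print(Ro.from_rotvec(o["orientation"]).as_matrix().round(4))
f=r.grab_frame("wrist");np.savez("wrist",**f);cv2.imwrite("pics/wrist1.png",f["frame"][...,::-1]);print(f["world_from_camera"].round(3),f["K"].round(1))
```

```text
{'clock': np.float64(0.1), 'joints': array([-1.3481,  0.4777,  0.0223,  1.5564, -0.0115,  1.1093, -0.0831]), 'tcp_pos': array([0.2191, 0.6379, 0.2494]), 'grip_width': np.float64(0.085)}
[[-9.458e-01  3.248e-01 -4.000e-04]
 [ 3.248e-01  9.458e-01 -1.600e-03]
 [-1.000e-04 -1.700e-03 -1.000e+00]]
[[ 0.325  0.911  0.256  0.154]
 [ 0.946 -0.312 -0.089  0.661]
 [-0.001  0.271 -0.963  0.373]
 [ 0.     0.     0.     1.   ]] [[335.7   0.  320.6]
 [  0.  335.7 199.1]
 [  0.    0.    1. ]]
```

View pics/wrist1.png

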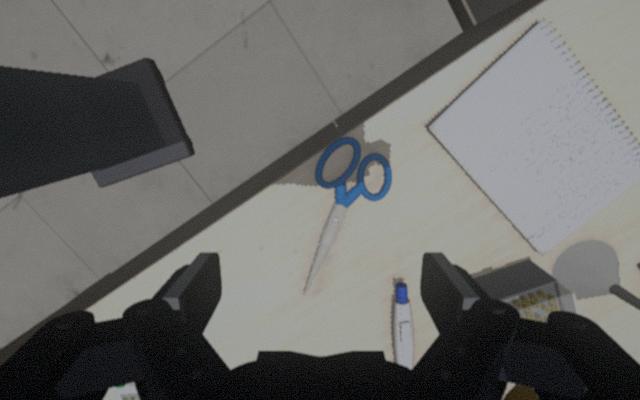

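The calls were refused, probably because every row needs all seven fields. The wrist view confirms the arm is still at the start, with the scissors at (345,190) and the fingers at (200,290) and (440,290). Resending with full rows.

Call:
arm_command:
  rows:
    - {"fingers":0.2,"x":-0.02,"y":-0.0154,"z":0,"ax":0,"ay":0,"az":0}
    - {"fingers":0.2,"x":-0.03,"y":-0.023,"z":0,"ax":0,"ay":0,"az":0}
    - {"fingers":0.2,"x":-0.03,"y":-0.023,"z":0,"ax":0,"ay":0,"az":0}
    - {"fingers":0.2,"x":-0.03,"y":-0.023,"z":0,"ax":0,"ay":0,"az":0}
    - {"fingers":0.2,"x":-0.03,"y":-0.023,"z":0,"ax":0,"ay":0,"az":0}
    - {"fingers":0.2,"x":-0.03,"y":-0.023,"z":0,"ax":0,"ay":0,"az":0}
    - {"fingers":0.2,"x":-0.03,"y":-0.023,"z":0,"ax":0,"ay":0,"az":0}
    - {"fingers":0.2,"x":-0.03,"y":-0.023,"z":0,"ax":0,"ay":0,"az":0}
    - {"fingers":0.2,"x":-0.03,"y":-0.023,"z":0,"ax":0,"ay":0,"az":0}
    - {"fingers":0.2,"x":-0.03,"y":-0.023,"z":0,"ax":0,"ay":0,"az":0}
  grip_force: 60

```text
clock: 0.98
tcp_pos: [0.4219, 0.3321, 0.2503]
orientation: [-0.517, -3.099, 0.0]
contact_force: [0.6, 0.2, 0.4]
grip_width: 0.0515
gripper_force: 0.0
```

Call:
arm_command:
  rows:
    - {"fingers":0.2,"x":-0.03,"y":-0.024,"z":0,"ax":0,"ay":0,"az":0}
    - {"fingers":0.2,"x":-0.03,"y":-0.024,"z":0,"ax":0,"ay":0,"az":0}
    - {"fingers":0.2,"x":-0.032,"y":-0.025,"z":0,"ax":0,"ay":0,"az":0}
    - {"fingers":0.2,"x":0,"y":0,"z":0,"ax":0,"ay":0,"az":-7}
    - {"fingers":0.2,"x":0,"y":0,"z":0,"ax":0,"ay":0,"az":-7}
    - {"fingers":0.2,"x":0,"y":0,"z":0,"ax":0,"ay":0,"az":-7}
    - {"fingers":0.2,"x":0,"y":0,"z":0,"ax":0,"ay":0,"az":-7}
    - {"fingers":0.2,"x":0,"y":0,"z":0,"ax":0,"ay":0,"az":-7}
    - {"fingers":0.2,"x":0,"y":0,"z":0,"ax":0,"ay":0,"az":-7}
    - {"fingers":0.2,"x":0,"y":0,"z":0,"ax":0,"ay":0,"az":-7}

```text
clock: 1.82
tcp_pos: [0.4844, 0.2348, 0.2501]
orientation: [0.823, -3.031, 0.0]
contact_force: [0.5, -0.3, -1.0]
grip_width: 0.0512
gripper_force: 0.0
```

Call:
arm_command:
  rows:
    - {"fingers":0.2,"x":0,"y":0,"z":0,"ax":0,"ay":0,"az":-7}
    - {"fingers":0.2,"x":0,"y":0,"z":0,"ax":0,"ay":0,"az":-7}
    - {"fingers":0.2,"x":0,"y":0,"z":0,"ax":0,"ay":0,"az":-7}
    - {"fingers":0.2,"x":0,"y":0,"z":0,"ax":0,"ay":0,"az":-7}
    - {"fingers":0.2,"x":0,"y":0,"z":0,"ax":0,"ay":0,"az":-7}
    - {"fingers":0.2,"x":0,"y":0,"z":0,"ax":0,"ay":0,"az":-6}
    - {"fingers":0.2,"x":0,"y":0,"z":0,"ax":0,"ay":0,"az":0}
    - {"fingers":0.2,"x":0,"y":0,"z":0,"ax":0,"ay":0,"az":0}

```text
clock: 2.48
tcp_pos: [0.4845, 0.2348, 0.2501]
orientation: [1.821, -2.56, -0.0]
contact_force: [-0.2, 0.5, 1.0]
grip_width: 0.0516
gripper_force: 0.0
```

```bash
cat > look.py <<'E'
from h import *
import sys
from scipy.spatial.transform import Rotation as Ro
o=r.get_obs();print({k:np.round(o[k],4) for k in("clock","joints","tcp_pos","grip_width","contact_force")});M=Ro.from_rotvec(o["orientation"]).as_matrix();print(M.round(4))
if len(sys.argv)>1:
    f=r.grab_frame("wrist");np.savez(sys.argv[1],**f);cv2.imwrite(f"pics/{sys.argv[1]}.png",f["frame"][...,::-1])
E
python3 look.py w2
```

```text
{'clock': np.float64(2.4833), 'joints': array([-0.5338,  0.255 , -0.0395,  1.8807,  0.0117,  1.0064,  2.229 ]), 'tcp_pos': array([0.4845, 0.2348, 0.2501]), 'grip_width': np.float64(0.0516), 'contact_force': array([-0.2153,  0.5237,  0.9508])}
[[-3.281e-01 -9.447e-01 -3.000e-04]
 [-9.447e-01  3.281e-01 -1.000e-04]
 [ 2.000e-04  3.000e-04 -1.000e+00]]
```

View pics/w2.png

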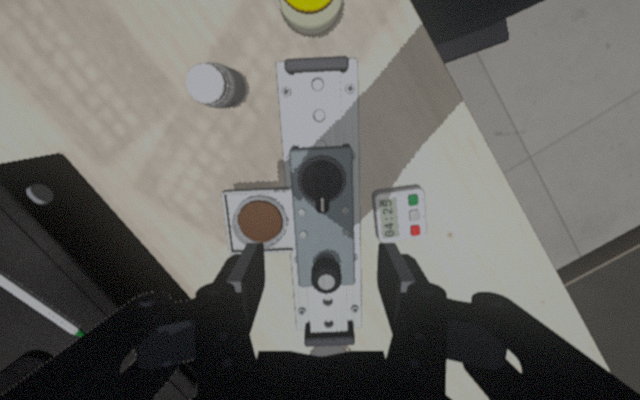

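The wrist view shows the clamp disc at (322,180) with its wing mark at (322,204), the plunger top near (325,283), and rail holes at (318,84) and (328,324). Next I refine these positions by casting rays.

Run:
```python
from h import *
f=dict(np.load("w2.npz"));im=f["frame"];w=pts(f)
c=im[130:320,250:400];cv2.imwrite("pics/c2.png",cv2.resize(c,None,fx=4,fy=3.1,interpolation=cv2.INTER_CUBIC)[...,::-1] if 0 else cv2.resize(np.clip(c.astype(float)*1.8,0,255).astype(np.uint8),None,fx=3.1,fy=3.1,interpolation=cv2.INTER_CUBIC)[...,::-1])
for n,u,v,z in(("h1",318,84,.03),("h2",319.5,115,.03),("h3",328,302,.03),("h4",328.5,324,.03),("disc",322,180,.061),("mark",322,204,.095)):print(n,ray(f,u,v,z).round(4))
R=np.zeros(w.shape[:2],bool);R[140:300,280:370]=1
for n,lo,hi in(("discs",.055,.066),("wing",.09,.10),("plung",.086,.096)):
    q=R&(w[...,2]>lo)&(w[...,2]<hi)
    cn,l,s,ce=cv2.connectedComponentsWithStats(q.astype(np.uint8))
    for i in range(1,cn):
        if s[i,4]>30:
            P=w[l==i][:,:2].astype(np.float32);print(n,s[i],cv2.minAreaRect(P),cv2.minEnclosingCircle(P),np.median(w[l==i][:,2]))
f=dict(np.load("top.npz"))
for n,u,v,z in(("h",177,128,.03),("h",223,144,.03),("h",541,243,.03),("h",587,258,.03),("pl",311,169,.091),("disc",454,213,.061)):print(n,ray(f,(u+.5)/3.6-.5+220,(v+.5)/3.6-.5+180,z).round(4))
```

```text
h1 [0.458  0.1516 0.03  ]
h2 [0.4662 0.1796 0.03  ]
h3 [0.5264 0.3823 0.03  ]
h4 [0.5354 0.4106 0.03  ]
disc [0.4834 0.2363 0.061 ]
mark [0.488  0.2492 0.095 ]
discs [298 158  18  44 445] ((0.4980592727661133, 0.23212967813014984), (0.04268527776002884, 0.016131628304719925), 69.04207611083984) ((0.492404043674469, 0.23435139656066895), 0.021414894610643387) 0.060583999967581126
discs [327 160  19  43 439] ((0.4707309305667877, 0.24309217929840088), (0.0413406565785408, 0.016772430390119553), 74.07032775878906) ((0.47551634907722473, 0.24172630906105042), 0.021049659699201584) 0.060639689956748344
wing [314 164  15  50 656] ((0.48454993963241577, 0.2370443195104599), (0.043396543711423874, 0.011959061957895756), 71.31822204589844) ((0.48384004831314087, 0.23728439211845398), 0.021809890866279602) 0.09433455060318918
wing [313 269  27  26 500] ((0.5097953081130981, 0.32376036047935486), (0.026856359094381332, 0.02455383725464344), 71.36122131347656) ((0.5098068118095398, 0.32353854179382324), 0.013765324838459492) 0.09110347708191205
plung [314 163  15  51 651] ((0.48443013429641724, 0.23708972334861755), (0.04340587928891182, 0.011958756484091282), 71.74340057373047) ((0.48384004831314087, 0.23728439211845398), 0.021809890866279602) 0.09427019195865616
plung [311 266  31  29 664] ((0.5095734596252441, 0.3234408497810364), (0.02774408645927906, 0.02844369411468506), 80.64564514160156) ((0.5098353624343872, 0.3236987888813019), 0.01480842474848032) 0.09080025229137836
h [0.5359 0.4085 0.03  ]
h [0.5262 0.3794 0.03  ]
h [0.4671 0.1786 0.03  ]
h [0.4582 0.1497 0.03  ]
pl [0.5101 0.3217 0.091 ]
disc [0.4852 0.2349 0.061 ]
```

View pics/c2.png

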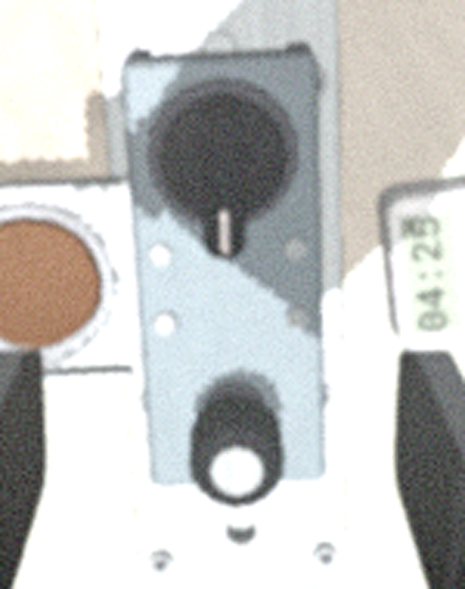

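Wing centre is (0.484, 0.236) at 71.5° and the plunger is (0.510, 0.323). The two views agree to about 2 mm, and the rail sits at 73.3°. The tool's x axis is at 70.9°, so it is aligned and I can go down and grip the wing.

Call:
arm_command:
  rows:
    - {"fingers":0.1,"x":-0.001,"y":0,"z":0.03,"ax":0,"ay":0,"az":0}
    - {"fingers":0.1,"x":0,"y":0,"z":0.03,"ax":0,"ay":0,"az":0}
    - {"fingers":0.1,"x":0,"y":0,"z":0.03,"ax":0,"ay":0,"az":0}
    - {"fingers":0.1,"x":0,"y":0,"z":0.03,"ax":0,"ay":0,"az":0}
    - {"fingers":0.1,"x":0,"y":0,"z":0.022,"ax":0,"ay":0,"az":0}
    - {"fingers":0.1,"x":0,"y":0,"z":0.021,"ax":0,"ay":0,"az":0}
    - {"fingers":0.1,"x":0,"y":0,"z":0,"ax":0,"ay":0,"az":0}
    - {"fingers":-1,"x":0,"y":0,"z":0,"ax":0,"ay":0,"az":0}
    - {"fingers":-1,"x":0,"y":0,"z":0,"ax":0,"ay":0,"az":0}
    - {"fingers":-1,"x":0,"y":0,"z":0,"ax":0,"ay":0,"az":0}
  grip_force: 50

```text
clock: 3.37
tcp_pos: [0.4849, 0.2368, 0.0888]
orientation: [-1.824, 2.557, 0.001]
contact_force: [-20.9, 6.5, 18.7]
grip_width: 0.0116
gripper_force: 26.6
```

Call:
arm_command:
  rows:
    - {"fingers":-1,"x":0,"y":0,"z":0,"ax":0,"ay":0,"az":0}
    - {"fingers":-1,"x":0,"y":0,"z":0,"ax":0,"ay":0,"az":0}
    - {"fingers":-1,"x":0,"y":0,"z":0,"ax":0,"ay":0,"az":0}
    - {"fingers":-1,"x":0,"y":0,"z":0,"ax":0,"ay":0,"az":0}

```text
clock: 3.7
tcp_pos: [0.4847, 0.2371, 0.089]
orientation: [-1.825, 2.555, 0.002]
contact_force: [-4.3, 2.4, 6.5]
grip_width: 0.0109
gripper_force: 50.9
```

Gripped: width 11 mm, 51 N. Now turning clockwise.

Call:
arm_command:
  rows:
    - {"fingers":-1,"x":0,"y":0,"z":0,"ax":0,"ay":0,"az":4}
    - {"fingers":-1,"x":0,"y":0,"z":0,"ax":0,"ay":0,"az":4}
    - {"fingers":-1,"x":0,"y":0,"z":0,"ax":0,"ay":0,"az":4}
    - {"fingers":-1,"x":0,"y":0,"z":0,"ax":0,"ay":0,"az":4}
    - {"fingers":-1,"x":0,"y":0,"z":0,"ax":0,"ay":0,"az":4}
    - {"fingers":-1,"x":0,"y":0,"z":0,"ax":0,"ay":0,"az":4}
    - {"fingers":-1,"x":0,"y":0,"z":0,"ax":0,"ay":0,"az":4}
    - {"fingers":-1,"x":0,"y":0,"z":0,"ax":0,"ay":0,"az":4}
    - {"fingers":-1,"x":0,"y":0,"z":0,"ax":0,"ay":0,"az":4}
    - {"fingers":-1,"x":0,"y":0,"z":0,"ax":0,"ay":0,"az":4}

```text
clock: 4.53
tcp_pos: [0.4849, 0.2368, 0.089]
orientation: [-0.836, 3.027, 0.002]
contact_force: [-4.8, 1.2, 7.6]
grip_width: 0.0111
gripper_force: 51.1
```

Call:
arm_command:
  rows:
    - {"fingers":-1,"x":0,"y":0,"z":0,"ax":0,"ay":0,"az":4}
    - {"fingers":-1,"x":0,"y":0,"z":0,"ax":0,"ay":0,"az":4}
    - {"fingers":-1,"x":0,"y":0,"z":0,"ax":0,"ay":0,"az":4}
    - {"fingers":-1,"x":0,"y":0,"z":0,"ax":0,"ay":0,"az":4}
    - {"fingers":-1,"x":0,"y":0,"z":0,"ax":0,"ay":0,"az":4}
    - {"fingers":-1,"x":0,"y":0,"z":0,"ax":0,"ay":0,"az":4}
    - {"fingers":-1,"x":0,"y":0,"z":0,"ax":0,"ay":0,"az":4}
    - {"fingers":-1,"x":0,"y":0,"z":0,"ax":0,"ay":0,"az":4}
    - {"fingers":-1,"x":0,"y":0,"z":0,"ax":0,"ay":0,"az":0}
    - {"fingers":-1,"x":0,"y":0,"z":0,"ax":0,"ay":0,"az":0}

```text
clock: 5.37
tcp_pos: [0.485, 0.2366, 0.089]
orientation: [0.026, 3.141, 0.003]
contact_force: [-3.7, 0.5, 7.1]
grip_width: 0.0109
gripper_force: 51.0
```

```bash
python3 look.py;python3 -c "
from bench import r;print(r.get_obs()['moment'])"
```

```text
{'clock': np.float64(5.3667), 'joints': array([-0.7944,  0.4849,  0.2853,  2.0257, -0.2181,  0.658 ,  1.1868]), 'tcp_pos': array([0.485 , 0.2366, 0.089 ]), 'grip_width': np.float64(0.0109), 'contact_force': array([-3.6998,  0.5183,  7.1051])}
[[-9.999e-01  1.680e-02  6.000e-04]
 [ 1.680e-02  9.999e-01  1.600e-03]
 [-6.000e-04  1.700e-03 -1.000e+00]]
[-0.26990193  0.8198601   0.02683594]
```

The tool turned 72°, so the wing should be near 1.30 rad. I'll release, lift, and move over the plunger.

Call:
arm_command:
  rows:
    - {"fingers":0.1,"x":0,"y":0,"z":0,"ax":0,"ay":0,"az":0}
    - {"fingers":0.1,"x":0,"y":0,"z":0,"ax":0,"ay":0,"az":0}
    - {"fingers":0.1,"x":0,"y":0,"z":0,"ax":0,"ay":0,"az":0}
    - {"fingers":0.1,"x":0,"y":0,"z":-0.02,"ax":0,"ay":0,"az":0}
    - {"fingers":0.1,"x":0,"y":0,"z":-0.03,"ax":0,"ay":0,"az":0}
    - {"fingers":0.1,"x":0,"y":0,"z":-0.03,"ax":0,"ay":0,"az":0}
    - {"fingers":0.1,"x":-0.008,"y":0.029,"z":0,"ax":0,"ay":0,"az":0}
    - {"fingers":0.1,"x":-0.008,"y":0.029,"z":0,"ax":0,"ay":0,"az":0}
    - {"fingers":0.1,"x":-0.0076,"y":0.0285,"z":0,"ax":0,"ay":0,"az":0}
    - {"fingers":0.1,"x":0,"y":0,"z":0,"ax":0,"ay":0,"az":0}

```text
clock: 6.2
tcp_pos: [0.5104, 0.3292, 0.1679]
orientation: [0.016, 3.139, 0.008]
contact_force: [-0.2, 1.1, 1.0]
grip_width: 0.0471
gripper_force: 0.0
```

```bash
python3 look.py w3
python3 - <<'E'
from h import *
f=r.grab_frame("top");
for n,f,R0 in(("top",f,(slice(200,260),slice(285,370))),("w",dict(np.load("w3.npz")),(slice(0,400),slice(0,640)))):
    w=pts(f);R=np.zeros(w.shape[:2],bool);R[R0]=1
    q=R&(w[...,2]>.085)&(w[...,2]<.10)
    cn,l,s,ce=cv2.connectedComponentsWithStats(q.astype(np.uint8))
    for i in range(1,cn):
        if s[i,4]>30:
            P=w[l==i][:,:2].astype(np.float32);print(n,s[i],cv2.minAreaRect(P),cv2.minEnclosingCircle(P),np.median(w[l==i][:,2]))
E
```

```text
{'clock': np.float64(6.2), 'joints': array([-0.9075,  0.4649,  0.3085,  1.8198, -0.1809,  0.8793,  1.0459]), 'tcp_pos': array([0.5104, 0.3292, 0.1679]), 'grip_width': np.float64(0.0471), 'contact_force': array([-0.1912,  1.1429,  0.9678])}
[[-0.9999  0.0104  0.0023]
 [ 0.0104  0.9999  0.0048]
 [-0.0023  0.0048 -1.    ]]
top [343 229   6  20  94] ((0.4859607219696045, 0.23695315420627594), (0.04044872149825096, 0.010744837112724781), 0.5503069162368774) ((0.4859755337238312, 0.23478026688098907), 0.020566051825881004) 0.09482514146286991
w [ 154  142   30   72 1650] ((0.48431843519210815, 0.23807047307491302), (0.012134619988501072, 0.04372012987732887), 88.92626953125) ((0.4842976927757263, 0.23696359992027283), 0.021979937329888344) 0.0939311781239093
w [ 288  192   46   45 1523] ((0.5098466277122498, 0.3237038850784302), (0.028886908665299416, 0.029191020876169205), 85.75931549072266) ((0.5100609064102173, 0.3235761821269989), 0.015006867237389088) 0.09075644795748947
w [449 391  35   9 189] ((0.657399594783783, 0.43876346945762634), (0.005802580155432224, 0.0233193039894104), 10.729969024658203) ((0.6570249199867249, 0.43869245052337646), 0.011766321957111359) 0.08716121869204446
```

View pics/w3.png

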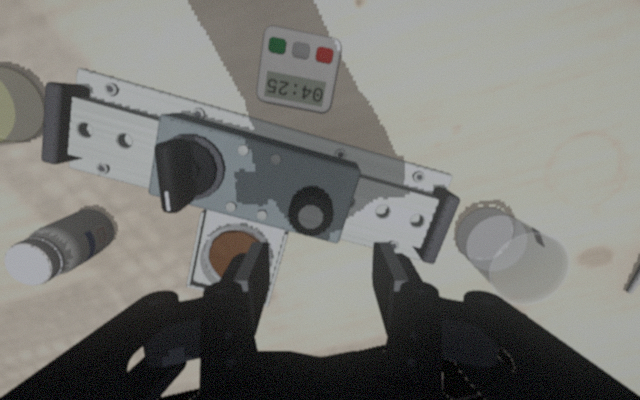

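The wrist view shows the wing at (180,175) now across the rail, about 1.29 rad, the plunger at (310,210) and the beaker at (510,250). I'll let the arm settle before descending.

Call:
arm_command:
  rows:
    - {"fingers":0.1,"x":0,"y":0,"z":0,"ax":0,"ay":0,"az":0}
    - {"fingers":0.1,"x":0,"y":0,"z":0,"ax":0,"ay":0,"az":0}
    - {"fingers":0.1,"x":0,"y":0,"z":0,"ax":0,"ay":0,"az":0}

```text
clock: 6.55
tcp_pos: [0.51, 0.3206, 0.1673]
orientation: [-0.029, -3.141, 0.001]
contact_force: [-1.2, -0.3, -0.0]
grip_width: 0.047
gripper_force: 0.0
```

Call:
arm_command:
  rows:
    - {"fingers":0.1,"x":0,"y":0.0025,"z":0.015,"ax":0,"ay":0,"az":0}
    - {"fingers":0.1,"x":0,"y":0,"z":0.02,"ax":0,"ay":0,"az":0}
    - {"fingers":0.1,"x":0,"y":0,"z":0.02,"ax":0,"ay":0,"az":0}
    - {"fingers":0.1,"x":0,"y":0,"z":0.02,"ax":0,"ay":0,"az":0}
    - {"fingers":0.1,"x":0,"y":0,"z":0.014,"ax":0,"ay":0,"az":0}
    - {"fingers":0.1,"x":0,"y":0,"z":0,"ax":0,"ay":0,"az":0}
    - {"fingers":-1,"x":0,"y":0,"z":0,"ax":0,"ay":0,"az":0}
    - {"fingers":-1,"x":0,"y":0,"z":0,"ax":0,"ay":0,"az":0}
    - {"fingers":-1,"x":0,"y":0,"z":0,"ax":0,"ay":0,"az":0}
    - {"fingers":-1,"x":0,"y":0,"z":0,"ax":0,"ay":0,"az":0}
  grip_force: 60

```text
clock: 7.38
tcp_pos: [0.5106, 0.3243, 0.0793]
orientation: [0.027, 3.14, 0.001]
contact_force: [-0.3, -1.0, 0.3]
grip_width: 0.0265
gripper_force: 59.8
```

Call:
arm_command:
  rows:
    - {"fingers":-1,"x":0,"y":0,"z":0,"ax":0,"ay":0,"az":0}
    - {"fingers":-1,"x":0,"y":0,"z":0,"ax":0,"ay":0,"az":0}
    - {"fingers":-1,"x":0,"y":0,"z":0,"ax":0,"ay":0,"az":0}

```text
clock: 7.63
tcp_pos: [0.5107, 0.3245, 0.0792]
orientation: [0.027, 3.14, 0.001]
contact_force: [-0.1, -2.5, 5.9]
grip_width: 0.0264
gripper_force: 60.4
```

Holding the knob. Now lifting 13 mm.

Call:
arm_command:
  rows:
    - {"fingers":-1,"x":0,"y":0,"z":-0.004,"ax":0,"ay":0,"az":0}
    - {"fingers":-1,"x":0,"y":0,"z":-0.004,"ax":0,"ay":0,"az":0}
    - {"fingers":-1,"x":0,"y":0,"z":-0.005,"ax":0,"ay":0,"az":0}
    - {"fingers":-1,"x":0,"y":0,"z":0,"ax":0,"ay":0,"az":0}
    - {"fingers":-1,"x":0,"y":0,"z":0,"ax":0,"ay":0,"az":0}
    - {"fingers":-1,"x":0,"y":0,"z":0,"ax":0,"ay":0,"az":0}

```text
clock: 8.13
tcp_pos: [0.5105, 0.3245, 0.0911]
orientation: [0.026, 3.14, 0.0]
contact_force: [5.2, -0.0, -7.4]
grip_width: 0.0263
gripper_force: 59.4
```

Up 11.9 mm with a 7.4 N spring force. Now sliding 30 mm along rail +y.

Call:
arm_command:
  rows:
    - {"fingers":-1,"x":-0.0013,"y":0.0048,"z":0,"ax":0,"ay":0,"az":0}
    - {"fingers":-1,"x":-0.0014,"y":0.0048,"z":0,"ax":0,"ay":0,"az":0}
    - {"fingers":-1,"x":-0.0013,"y":0.0048,"z":0,"ax":0,"ay":0,"az":0}
    - {"fingers":-1,"x":-0.0014,"y":0.0048,"z":0,"ax":0,"ay":0,"az":0}
    - {"fingers":-1,"x":-0.0013,"y":0.0048,"z":0,"ax":0,"ay":0,"az":0}
    - {"fingers":-1,"x":-0.0014,"y":0.0049,"z":0,"ax":0,"ay":0,"az":0}
    - {"fingers":-1,"x":0,"y":0,"z":0,"ax":0,"ay":0,"az":0}
    - {"fingers":-1,"x":0,"y":0,"z":0,"ax":0,"ay":0,"az":0}
    - {"fingers":-1,"x":0,"y":0,"z":0,"ax":0,"ay":0,"az":0}

```text
clock: 8.88
tcp_pos: [0.519, 0.3532, 0.0908]
orientation: [0.026, 3.141, -0.0]
contact_force: [5.5, 0.2, -7.6]
grip_width: 0.0264
gripper_force: 59.6
```

It moved 29.9 mm. Lowering the pin.

Call:
arm_command:
  rows:
    - {"fingers":-1,"x":0,"y":0,"z":0.004,"ax":0,"ay":0,"az":0}
    - {"fingers":-1,"x":0,"y":0,"z":0.004,"ax":0,"ay":0,"az":0}
    - {"fingers":-1,"x":0,"y":0,"z":0.005,"ax":0,"ay":0,"az":0}
    - {"fingers":-1,"x":0,"y":0,"z":0.001,"ax":0,"ay":0,"az":0}
    - {"fingers":-1,"x":0,"y":0,"z":0,"ax":0,"ay":0,"az":0}
    - {"fingers":-1,"x":0,"y":0,"z":0,"ax":0,"ay":0,"az":0}
    - {"fingers":-1,"x":0,"y":0,"z":0,"ax":0,"ay":0,"az":0}
    - {"fingers":-1,"x":0,"y":0,"z":0,"ax":0,"ay":0,"az":0}

```text
clock: 9.55
tcp_pos: [0.5193, 0.3535, 0.0791]
orientation: [0.027, 3.141, 0.002]
contact_force: [-0.3, -3.5, 10.7]
grip_width: 0.0266
gripper_force: 61.7
```

```bash
python3 look.py w4
python3 - <<'E'
from h import *
f=dict(np.load("w4.npz"));w=pts(f)
R=np.zeros(w.shape[:2],bool);R[:300,:300]=1
q=R&(w[...,2]>.088)&(w[...,2]<.10)
cn,l,s,ce=cv2.connectedComponentsWithStats(q.astype(np.uint8))
for i in range(1,cn):
    if s[i,4]>100:
        P=w[l==i][:,:2].astype(np.float32);print(s[i],cv2.minAreaRect(P))
E
```

```text
{'clock': np.float64(9.55), 'joints': array([-0.8951,  0.6134,  0.2717,  1.8154, -0.2313,  0.7421,  1.0542]), 'tcp_pos': array([0.5193, 0.3535, 0.0791]), 'grip_width': np.float64(0.0266), 'contact_force': array([-0.276 , -3.4994, 10.6722])}
[[-9.999e-01  1.700e-02  9.000e-04]
 [ 1.700e-02  9.999e-01  1.300e-03]
 [-9.000e-04  1.300e-03 -1.000e+00]]
[  46  171   62  119 4842] ((0.4928842782974243, 0.26842615008354187), (0.012843577191233635, 0.043337609618902206), 88.56352233886719)
[249 264  51  36 972] ((0.5145503282546997, 0.3368297815322876), (0.01926739513874054, 0.01494068093597889), 84.91411590576172)
```

View pics/w4.png

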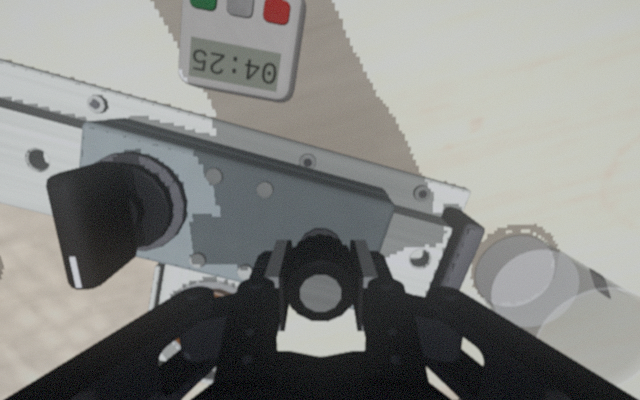

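The knob at (320,290) is held between the pads. The TCP is at z = 0.0791, the same as before the lift, with an upward push of 10.7 N, so the pin is bottomed. The wing at (95,225) has moved about 31 mm and is still across the rail, so I'm handing in.

```bash
python3 -c "
from bench import r;print(r.hand_in())"
```

```text
the job is handed in; nothing more can be done
None
```

I handed the job in without a verdict coming back; by my measurements the clamp is open at about 1.3 rad, the carriage is 30 mm nearer the beaker, and the pin is fully home with the plunger knob still gripped at about 60 N.

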